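# Reset the wash-rig throttle valve: shut, two turns open, hold

## Robot

A 7-joint arm with a two-finger parallel gripper is mounted at the origin on the work surface. World frame = base frame: x ahead of the robot, y to its left, z up, the work surface at z = 0. Lengths are in m, angles in degrees, forces in N, time in s.
With the tool pointing down it reaches from about 0.4 to 0.9 m from the base axis. Payload 5.5 kg.
Tool frame: the origin (TCP) lies on the centre line of the jaws, within the pads' length; the fingertips stand 22 mm ahead of it and the grasp point (between the pads) lies 3 mm ahead of it; z points along the fingers, y is the line along which they close (so a half turn about z gives the same grasp; the last joint's range is limited). The gripper opens to 85 mm and grips with 20 to 120 N. Pads are 22 mm wide; open, the fingers measure 114 mm over their backs; the gripper's body (76 mm by 85 mm) begins 54 mm behind the grasp point. The pads swing forward as they close: fully open they stand 13 mm farther back than shut.
Start: joints at [86.585, 28.699, -24.465, 88.831, 12.651, 65.22, -12.049], TCP at [0.206, -0.616, 0.253] pointing down, gripper open.
Joint ranges: [-164.97, 164.97], [-17.58, 116.51], [-87.97, 89.64], [11.32, 138.91], [-80.73, 260.73], [10.89, 115.49], [-147.41, 147.41]. Speed limits (degrees/s): [147.25, 147.25, 180, 180, 180, 180, 180].

## Interface

Orientations are given as [roll, pitch, yaw] about the fixed x, y, z axes, in that order (R = Rz(yaw) Ry(pitch) Rx(roll)).
In Python, from station import * gives the robot as it stands.
- The arm moves only by the shell command python3 -m handwheel 'ROWS' [OPENING] [FORCE]. ROWS is JSON, a list of rows, each an object of numbers: "x", "y", "z": the shift along the tool's x, y, z scaled (see below); "rx", "ry", "rz": the turn, a rotation vector about the tool's x, y, z scaled (see below). In form: [{"x": .., "y": .., "z": .., "rx": .., "ry": .., "rz": ..}, ...]. A call has exactly 10 rows; each row shifts and turns the commanded pose from where the row before left it, along the tool's axes as they then stand; what a row does not reach is not made up. The controller multiplies each number of a shift by 50 mm and each number of a turn by 10 degrees. A row lasts 1/8 s, in which the tool goes at most 62.5 mm and 10.7 degrees, less where a joint would pass 70% of its speed; a pose out of reach is approached as far as the arm can. A call with a number of a shift or a turn outside -1 to 1 is refused whole. A call with a gripper value outside its range is refused whole. OPENING is the opening, from 0 (shut) to 1 (fully open), set as the call begins (- or left out, the last holds). The fingers move at their own pace and stop on an object; FORCE is the grip in N (left out, the last holds). Time passes only in rows, so rows that do not move let the fingers close, or fill a call up. It gives the time, the measured TCP pose, the force, the opening and the grip force at its end, in the units of the state.
- observe(): the state, without advancing time (a new reading comes with each control period).
- capture(name): name is "scene" or "top"; returns the picture (400x640x3 uint8, red, green, blue); there is no depth.
- camera_model(name): a dict with "fx", "fy", "cx", "cy" (pixels), "k1" (the pictures are not rectified: a ray, as slopes to the right and down, at radius r is drawn at 1 + k1 r^2 times it, then the intrinsics apply), "rvec" (rotation vector, rad) and "tvec" (3), from world to camera coordinates, as OpenCV has them. Camera axes: x right, y down, z forward; pixel columns grow to the right and rows downward; lengths in m; the calibration is good to about 2 mm. A picture is of the moment at which its call begins. camera_model takes no time and is no camera call.
- close_job(): hands the job in; it is judged then, once.
Trained networks look in the newest picture that a camera, given by its name, has taken for a name from the list of things; names that differ only in an ending like _2 or _b are one class to them, and where a whole thing is asked for, a point or a joint stands for the part that bears it (a point fixed in the world has none). Each returns a list of dicts, best first, with "confidence" (0 to 1); they miss things now and then, are a little off and sometimes report something else, mostly with a low value. They report only what shows in the picture. A call takes as long as a camera call. They do not tell look-alikes from the thing itself.
- spot_in(query, camera): "pixel" ([column, row] in pixels, amid what is visible of it).
- tip_of(query, camera): "pixel" ([column, row] in pixels: a listed point, or the origin of a listed thing).
The state is a dict: "time_s": time; "q": joint angles; "dq": joint speeds; "tau": joint torques, N m; "ee_pos": TCP position; "tool_rot": TCP orientation; "wrist_force": force on the tool from outside, world axes, zero at the start; "wrist_torque": the same for the moment, N m; "finger_gap": finger opening in m; "grasp_force": force on a finger pad.
Only numpy, scipy, OpenCV 4.12 (cv2) and the standard library are available. Lean on these libraries where they do the work, as an engineer would, in place of code of your own. Each camera call takes 0.05 s, during which the arm holds its last target. There are 200 camera calls.

## Task

Two handwheel valves stand on the workshop bench; reset the one with the larger wheel: take it by its crank handle, wind it clockwise until it is fully shut on its stop, then back it off by exactly two full turns. Its return spring would wind it shut again, so finish with the handle still gripped between the fingers, keeping the wheel still at two turns open: do not let go at the end. Leave the smaller valve's setting alone and do not shift the parts and tools lying about.

Things in the scene. Friction and masses are not known exactly. Their poses are not given: they have to be found in the camera images.
- big_wheel (a joint): how far the larger valve is open, rad: 0 = shut on its hard stop; grows as the wheel turns counter-clockwise seen from above (opening); 6.283 per turn, counts on over several turns (up to 26). Starts somewhere between 2.4 and 5.6. Turning it takes up to about 6 N at the handle. A return spring pulls towards shut: below about 5.9 rad friction keeps the wheel where it is left, farther open it winds back when let go.
- big_wheel_hub (a point): centre of the larger valve's handwheel, on its upright axis, 90 mm above the bench, at mid-thickness of the rim. The wheel is dark steel, three-spoked, lies level, outside diameter 124 mm, rim 14 mm thick; the rim's and boss's upper side is 7 mm above this point, the hub's nut 11 mm. Its crank handle stands on the rim, 55 mm from the axis. The valve stands fixed on the bench, on the left or on the right, everything but the handle below the wheel.
- big_handle_mid (a point): middle of the larger wheel's upright crank handle: black plastic, round, 19 to 21 mm in diameter, 52 mm long (26 mm above and below this point), its lower end 4 mm above the rim. It turns freely about its own upright axis, so a gripper can hold it and go round in a circle of 55 mm radius without turning. This point is 37 mm above the hub point, 127 mm above the bench.
- big_handle: the same crank handle as a body; origin at its middle (it spins freely, its yaw means nothing)
- big_valve: fixed grey cast body of the larger valve with its 150 x 110 mm foot plate, pipe stubs with flanges up to 164 mm from end to end along its x axis, 56 mm high; origin: centre of the underside; with the valve shut the handle is on its +x side
- small_handle_mid (a point): middle of the upright crank handle (same handle) of the smaller, otherwise alike valve on the other side: wheel 80 mm outside diameter, 75 mm above the bench, handle 34 mm from its axis, this point 111 mm above the bench. Turns easily. Not to be turned.
- small_valve: fixed body of the smaller valve, same body as the larger one's; origin: centre of the underside
- bearing: bystander: steel bearing ring 62 mm across, 18 mm high, lying flat between the two valves; origin: centre of its underside
- gear: bystander: dark steel pinion about 60 mm across, 34 mm high, standing between the two valves; origin: centre of its underside
- spanner: bystander: spanner lying flat nearer the robot than the valves; origin: under its middle
- screwdriver: bystander: screwdriver lying flat beyond the valves; origin: under its middle
- oil_jar: bystander: amber jar 70 mm across, 90 mm high, beyond the valves; origin: centre of its underside
- spray_can: bystander: spray can 60 mm across, 190 mm high, far left; origin: centre of its underside
- mug: bystander: white mug 80 mm across, 90 mm high, on the right; origin: centre of its underside
Mind the look-alikes: they are no part of the job. What is shaped like the big_valve but green or orange is not meant.

How it is judged:
By the outcome, as a careful person would: the job done as asked, in the order asked, and still so for the second after the job is handed in, while the arm keeps its last pose, push and grip.
It also fails if it takes over 61 s, if anything falls off the work surface, if the arm or the gripper's body presses on something with over 40 N, if the wrist force passes 120 N, or if a joint passes its speed limit or range.

## Working session

There is one attempt and no reset: what is moved stays moved. The work goes in short steps, Python scripts to look and compute and a shell command to move; the robot and the scene stay as the last step left them, time stands still between calls to the robot, and variables do not carry over. Pictures are saved under pics/ and viewed, at most 10 in all, crops included, and the job is handed in when it is done.

```bash
mkdir -p pics
cat > h.py <<'E'
from station import *
import numpy as np, cv2
def ray(cam,px):
    m=camera_model(cam);d=np.array([(px[0]-m['cx'])/m['fx'],(px[1]-m['cy'])/m['fy']]);u=d.copy()
    for _ in range(20): u=d/(1+m['k1']*(u@u))
    R=cv2.Rodrigues(np.array(m['rvec'],float))[0];t=np.array(m['tvec'],float)
    return -R.T@t, R.T@np.r_[u,1]
def at(cam,px,z):
    o,d=ray(cam,px);return o+d*(z-o[2])/d[2]
def proj(cam,p):
    m=camera_model(cam);R=cv2.Rodrigues(np.array(m['rvec'],float))[0]
    c=R@np.array(p)+np.array(m['tvec'],float);u=c[:2]/c[2];u=u*(1+m['k1']*(u@u))
    return [round(float(u[0]*m['fx']+m['cx']),1),round(float(u[1]*m['fy']+m['cy']),1)]
def save(cam,n): 
    im=capture(cam);cv2.imwrite('pics/'+n+'.png',im[:,:,::-1]);return im
E
python3 - <<'E'
from h import *
for c in('top','scene'):
    save(c,c+'0'); print(c,ray(c,[320,200]))
    for q,z in(('big_wheel_hub',.09),('big_handle_mid',.127),('small_handle_mid',.111),('big_valve',0),('small_valve',0)):
        for r in tip_of(q,c)[:4]: print(q,r['confidence'],np.round(r['pixel'],1),at(c,r['pixel'],z).round(4))
s=observe();print(s)
E
```

```text
top (array([ 0.39099867, -0.04661008,  1.7557037 ]), array([ 0.05526124, -0.00297693, -0.99866827]))
big_wheel_hub 0.79 [353.2 240.2] [ 0.3493 -0.1598  0.09  ]
big_wheel_hub 0.66 [239.3 262.7] [0.2791 0.2159 0.09  ]
big_wheel_hub 0.64 [411.4 289.7] [ 0.1859 -0.3484  0.09  ]
big_wheel_hub 0.61 [358.1 175.7] [ 0.563  -0.1792  0.09  ]
big_handle_mid 0.6 [315.9  78.9] [ 0.8822 -0.0417  0.127 ]
big_handle_mid 0.55 [372.6 163.9] [ 0.5974 -0.2242  0.127 ]
big_handle_mid 0.52 [407.7 270.3] [ 0.2522 -0.3311  0.127 ]
big_handle_mid 0.49 [236.8 246. ] [0.3351 0.2182 0.127 ]
small_handle_mid 0.53 [258.6 179.8] [0.5504 0.1497 0.111 ]
big_valve 0.93 [408.4 282.6] [ 0.1992 -0.3548  0.    ]
big_valve 0.91 [350.7 238.2] [ 0.3541 -0.1573  0.    ]
big_valve 0.85 [241.7 262.8] [0.2726 0.2218 0.    ]
big_valve 0.75 [355.  178.1] [ 0.5639 -0.1754  0.    ]
small_valve 0.82 [253.5 186.3] [0.5384 0.1808 0.    ]
small_valve 0.51 [371.8 167.5] [ 0.6008 -0.235   0.    ]
small_valve 0.38 [195.5 138.2] [0.711  0.3862 0.    ]
small_valve 0.18 [266.9 122. ] [0.7664 0.1335 0.    ]
scene (array([ 1.39431148, -0.15594
[... 871 characters left out ...]
'time_s': 0.6, 'q': array([ 86.58397188,  28.69715597, -24.46637526,  88.83078523,
        12.65170329,  65.22023847, -12.05118631]), 'dq': array([-0.08148995, -0.03944907, -0.09632004, -0.01741175, -0.03463995,
        0.08510971, -0.06702358]), 'tau': array([ 1.60380547e-03, -5.69022846e+01, -5.80568343e+00, -2.81189239e+01,
        1.29162648e-02,  2.13074047e-03,  5.53506970e-05]), 'ee_pos': array([ 0.20625018, -0.61641689,  0.25334082]), 'tool_rot': array([ 1.79996433e+02, -1.21808582e-03,  1.84972180e+01]), 'wrist_force': array([ 0.73019083, -0.25722838, -0.26452664]), 'wrist_torque': array([ 0.01484547, -0.01160406, -0.07814595]), 'grasp_force': 0.0, 'finger_gap': 0.08546299593544969}
```

```bash
python3 -c "
import cv2,numpy as np
a=cv2.imread('pics/top0.png');b=cv2.imread('pics/scene0.png');cv2.imwrite('pics/both.png',cv2.resize(np.vstack([a,b]),(480,600)))"; ls
```

```text
h.py
pics
```

View pics/top0.png

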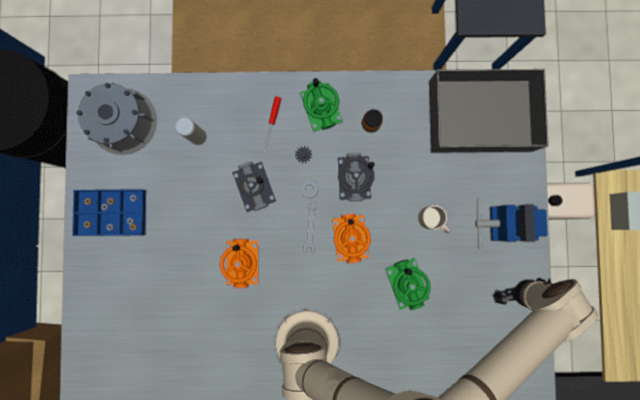

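View pics/scene0.png

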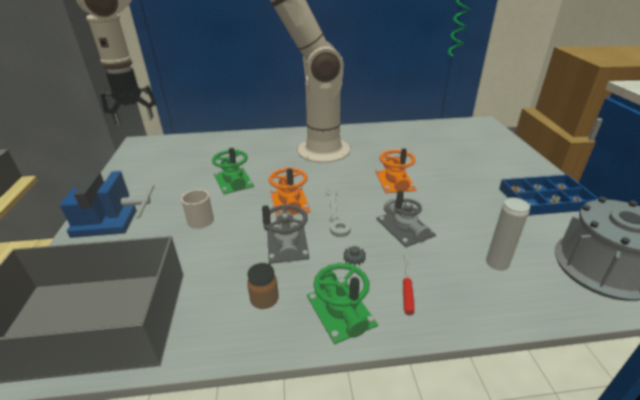

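Candidates for the larger valve (top view):
- dark grey at (356,176), with its handle at (371,165)
- dark grey at (254,186), which has the smaller wheel
- green at (321,103) and (409,284)
- orange at (240,262) and (351,239)

The description fits the grey one at (356,176), on the right. I'll check it in a close crop.

Run:
```python
from h import *
def tri(pa,pb):
    (o1,d1),(o2,d2)=ray('top',pa),ray('scene',pb)
    A=np.c_[d1,-d2];s=np.linalg.lstsq(A,o2-o1,rcond=None)[0]
    a,b=o1+s[0]*d1,o2+s[1]*d2;return ((a+b)/2).round(4),round(np.linalg.norm(a-b),4)
H=[];B=[]
for q,L,p0 in(('big_wheel_hub',H,(.565,-.173,.09)),('big_handle_mid',B,(.596,-.2245,.127))):
    for c in('top','scene'):
        P=[]
        for k in range(4):
            capture(c)
            r=[x['pixel'] for x in tip_of(q,c) if np.hypot(*(np.array(x['pixel'])-proj(c,p0)))<12]
            if r:P.append(r[0])
        print(q,c,np.round(P,1).tolist()); L.append(np.mean(P,0))
    print(q,tri(*L))
for hub in((.565,-.173,.09),):
  for c,z in(('top',6),('scene',5)):
    im=capture(c);u,v=map(int,proj(c,hub))
    cr=im[v-30:v+30,u-40:u+40,::-1].copy()
    cr=cv2.resize(cr,None,fx=7,fy=7,interpolation=cv2.INTER_CUBIC)
    for R,col in((.062,(0,255,0)),(.048,(0,200,255))):
      for a in range(0,360,10):
        p=proj(c,(hub[0]+R*np.cos(np.radians(a)),hub[1]+R*np.sin(np.radians(a)),.097))
        cv2.circle(cr,(int((p[0]-u+40.5)*7),int((p[1]-v+30.5)*7)),1,col,-1)
    cv2.imwrite(f'pics/c_{c}.png',cr)
a,b=cv2.imread('pics/c_top.png'),cv2.imread('pics/c_scene.png')
cv2.imwrite('pics/crop.png',cv2.resize(np.vstack([a,b]),(400,600)))
```

```text
big_wheel_hub top [[355.5, 175.9], [358.3, 175.5], [355.1, 173.4], [357.6, 174.5]]
big_wheel_hub scene [[285.8, 217.9], [287.3, 217.9], [285.9, 218.3], [286.2, 217.8]]
big_wheel_hub (array([ 0.566 , -0.1707,  0.091 ]), np.float64(0.0071))
big_handle_mid top [[371.3, 166.8], [373.2, 164.4], [373.6, 166.8], [374.9, 165.1]]
big_handle_mid scene [[267.9, 214.4], [267.1, 214.9], [267.7, 214.3], [265.1, 214.7]]
big_handle_mid (array([ 0.5914, -0.2209,  0.1259]), np.float64(0.0107))
```

View pics/crop.png

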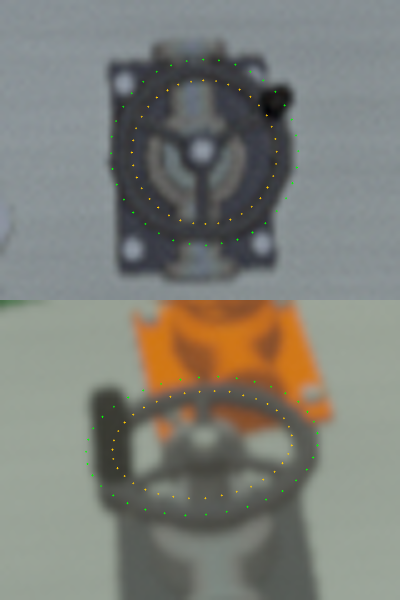

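The crop shows the dark grey, three-spoked wheel matching a 124 mm circle about (0.565, -0.173). Its black handle is at crop (275,100), which puts it near (0.596, -0.219), about 55 mm from the axis. This is the right valve, so I'll move.

```bash
python3 -m handwheel '[{"rz":0.95},{"rz":0.9},{"x":0.5,"y":-0.5},{"x":0.7,"y":-0.7},{"x":0.75,"y":-0.75},{"x":0.75,"y":-0.75},{"x":0.75,"y":-0.75},{"x":0.75,"y":-0.75},{"x":0.75,"y":-0.75},{"x":0.75,"y":-0.75}]' 1 60
```

```text
invalid input
```

```bash
python3 -m handwheel '[{"x":0,"y":0,"z":0,"rx":0,"ry":0,"rz":0.95},{"x":0,"y":0,"z":0,"rx":0,"ry":0,"rz":0.9},{"x":0.5,"y":-0.5,"z":0,"rx":0,"ry":0,"rz":0},{"x":0.7,"y":-0.7,"z":0,"rx":0,"ry":0,"rz":0},{"x":0.75,"y":-0.75,"z":0,"rx":0,"ry":0,"rz":0},{"x":0.75,"y":-0.75,"z":0,"rx":0,"ry":0,"rz":0},{"x":0.75,"y":-0.75,"z":0,"rx":0,"ry":0,"rz":0},{"x":0.75,"y":-0.75,"z":0,"rx":0,"ry":0,"rz":0},{"x":0.75,"y":-0.75,"z":0,"rx":0,"ry":0,"rz":0},{"x":0.75,"y":-0.75,"z":0,"rx":0,"ry":0,"rz":0}]' 1 60; python3 -c "
from h import *;print(observe())"
```

```text
time_s: 3.55
ee_pos: [0.4923, -0.3303, 0.2536]
tool_rot: [180.0, -0.0, -0.0]
wrist_force: [0.7, -0.8, -0.1]
finger_gap: 0.0855
grasp_force: 0.0
{'time_s': 3.55, 'q': array([ 53.31808991,  23.37626312, -28.51735801,  97.30989873,
        12.3595777 ,  62.41228492, -68.99412803]), 'dq': array([-37.34332828,   7.98028294,  -6.59258858,  -9.71040352,
         6.26995263,   3.75457396, -44.46647616]), 'tau': array([  2.87812002, -51.30179644,  -5.71538195, -26.22418642,
        -0.23436846,   0.09109722,   1.0347636 ]), 'ee_pos': array([ 0.49233626, -0.33029801,  0.25357705]), 'tool_rot': array([ 1.79969322e+02, -2.41076749e-02, -1.69060339e-02]), 'wrist_force': array([ 0.74077633, -0.83323317, -0.0679604 ]), 'wrist_torque': array([-0.02330569,  0.01544998,  0.03110631]), 'grasp_force': 0.0, 'finger_gap': 0.085540934305299}
```

```bash
python3 -m handwheel '[{"x":0.7,"y":-0.75,"z":0,"rx":0,"ry":0,"rz":0},{"x":0.7,"y":-0.75,"z":0,"rx":0,"ry":0,"rz":0},{"x":0.5,"y":-0.5,"z":0,"rx":0,"ry":0,"rz":0},{"x":0.2,"y":-0.22,"z":0,"rx":0,"ry":0,"rz":0},{"x":0,"y":0,"z":0.3,"rx":0,"ry":0,"rz":0},{"x":0,"y":0,"z":0.3,"rx":0,"ry":0,"rz":0},{"x":0,"y":0,"z":0.3,"rx":0,"ry":0,"rz":0},{"x":0,"y":0,"z":0.2,"rx":0,"ry":0,"rz":0},{"x":0,"y":0,"z":0,"rx":0,"ry":0,"rz":0},{"x":0,"y":0,"z":0,"rx":0,"ry":0,"rz":0}]'
python3 - <<'E'
from h import *
p=observe()['ee_pos'];print(p)
c=[]
for cam in('scene','top'):
    im=capture(cam)
    u,v=map(int,proj(cam,(.58,-.2,.12)))
    c.append(cv2.resize(im[v-40:v+40,u-50:u+50,::-1],None,fx=3.7,fy=3.7,interpolation=cv2.INTER_CUBIC))
    print(cam,[(np.round(r['pixel'],1).tolist(),at(cam,r['pixel'],.127).round(3)) for r in tip_of('big_handle_mid',cam) if abs(r['pixel'][0]-u)<30])
cv2.imwrite('pics/c2.png',np.vstack(c))
E
```

```text
time_s: 4.8
ee_pos: [0.5966, -0.2206, 0.1988]
tool_rot: [180.0, -0.0, -0.0]
wrist_force: [0.2, -0.4, 0.3]
finger_gap: 0.0854
grasp_force: 0.0
[ 0.59659159 -0.22055688  0.19875679]
scene [([288.7, 176.2], array([ 0.408, -0.152,  0.127])), ([265.2, 214.8], array([ 0.594, -0.22 ,  0.127]))]
top [([350.3, 221.3], array([ 0.411, -0.149,  0.127]))]
```

View pics/c2.png

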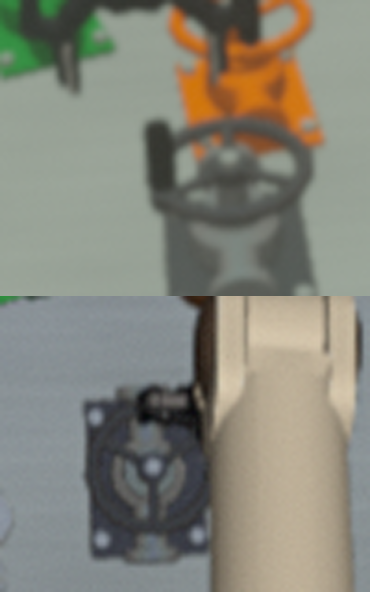

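The fingers, at crop (70,75) and (220,75), straddle the handle at (158,155). I'll descend and then close.

```bash
python3 -m handwheel '[{"x":0,"y":0,"z":0.3,"rx":0,"ry":0,"rz":0},{"x":0,"y":0,"z":0.3,"rx":0,"ry":0,"rz":0},{"x":0,"y":0,"z":0.3,"rx":0,"ry":0,"rz":0},{"x":0,"y":0,"z":0.25,"rx":0,"ry":0,"rz":0},{"x":0,"y":0,"z":0.15,"rx":0,"ry":0,"rz":0},{"x":0,"y":0,"z":0,"rx":0,"ry":0,"rz":0},{"x":0,"y":0,"z":0,"rx":0,"ry":0,"rz":0},{"x":0,"y":0,"z":0,"rx":0,"ry":0,"rz":0},{"x":0,"y":0,"z":0,"rx":0,"ry":0,"rz":0},{"x":0,"y":0,"z":0,"rx":0,"ry":0,"rz":0}]'; python3 -m handwheel '[{"x":0,"y":0,"z":0,"rx":0,"ry":0,"rz":0},{"x":0,"y":0,"z":0,"rx":0,"ry":0,"rz":0},{"x":0,"y":0,"z":0,"rx":0,"ry":0,"rz":0},{"x":0,"y":0,"z":0,"rx":0,"ry":0,"rz":0},{"x":0,"y":0,"z":0,"rx":0,"ry":0,"rz":0},{"x":0,"y":0,"z":0,"rx":0,"ry":0,"rz":0},{"x":0,"y":0,"z":0,"rx":0,"ry":0,"rz":0},{"x":0,"y":0,"z":0,"rx":0,"ry":0,"rz":0},{"x":0,"y":0,"z":0,"rx":0,"ry":0,"rz":0},{"x":0,"y":0,"z":0,"rx":0,"ry":0,"rz":0}]' 0 60
```

```text
time_s: 6.25
ee_pos: [0.5964, -0.2205, 0.1336]
tool_rot: [180.0, -0.0, -0.0]
wrist_force: [0.5, 0.1, 0.3]
finger_gap: 0.0856
grasp_force: 0.0
time_s: 7.5
ee_pos: [0.5962, -0.2194, 0.1335]
tool_rot: [-179.9, 0.0, 0.0]
wrist_force: [-2.9, 3.6, 4.8]
finger_gap: 0.0193
grasp_force: 58.7
```

```bash
cat > arc.py <<'E'
# plan rows: hubx huby r cmdx cmdy a0 step n  -> rounded x,y numbers
import sys,numpy as np
hx,hy,r,cx,cy,a,st,n=map(float,sys.argv[1:9])
for i in range(int(n)):
    a+=st;t=np.array([hx+r*np.cos(np.radians(a)),hy+r*np.sin(np.radians(a))])
    u=np.round((t-[cx,cy])/.05,2);cx+=u[0]*.05;cy+=u[1]*.05
    print(f'{{"x":{u[0]:.2f},"y":{-u[1]:.2f},"z":0,"rx":0,"ry":0,"rz":0}}',end=',')
print(round(cx,4),round(cy,4),a)
E
python3 arc.py .565 -.173 .0553 .5963 -.2200 -56 -9 10
```

```text
{"x":-0.16,"y":0.06,"z":0,"rx":0,"ry":0,"rz":0},{"x":-0.16,"y":0.06,"z":0,"rx":0,"ry":0,"rz":0},{"x":-0.17,"y":0.04,"z":0,"rx":0,"ry":0,"rz":0},{"x":-0.17,"y":0.01,"z":0,"rx":0,"ry":0,"rz":0},{"x":-0.18,"y":-0.02,"z":0,"rx":0,"ry":0,"rz":0},{"x":-0.16,"y":-0.05,"z":0,"rx":0,"ry":0,"rz":0},{"x":-0.16,"y":-0.07,"z":0,"rx":0,"ry":0,"rz":0},{"x":-0.15,"y":-0.10,"z":0,"rx":0,"ry":0,"rz":0},{"x":-0.12,"y":-0.12,"z":0,"rx":0,"ry":0,"rz":0},{"x":-0.11,"y":-0.13,"z":0,"rx":0,"ry":0,"rz":0},0.5193 -0.204 -146.0
```

```bash
python3 -m handwheel '[{"x":-0.16,"y":0.06,"z":0,"rx":0,"ry":0,"rz":0},{"x":-0.16,"y":0.06,"z":0,"rx":0,"ry":0,"rz":0},{"x":-0.17,"y":0.04,"z":0,"rx":0,"ry":0,"rz":0},{"x":-0.17,"y":0.01,"z":0,"rx":0,"ry":0,"rz":0},{"x":-0.18,"y":-0.02,"z":0,"rx":0,"ry":0,"rz":0},{"x":-0.16,"y":-0.05,"z":0,"rx":0,"ry":0,"rz":0},{"x":-0.16,"y":-0.07,"z":0,"rx":0,"ry":0,"rz":0},{"x":-0.15,"y":-0.10,"z":0,"rx":0,"ry":0,"rz":0},{"x":-0.12,"y":-0.12,"z":0,"rx":0,"ry":0,"rz":0},{"x":-0.11,"y":-0.13,"z":0,"rx":0,"ry":0,"rz":0}]'; python3 arc.py .565 -.173 .055 .5193 -.204 -146 -9 10
```

```text
time_s: 8.75
ee_pos: [0.5251, -0.1999, 0.1338]
tool_rot: [-179.8, -0.7, 0.2]
wrist_force: [19.0, 11.1, -13.3]
finger_gap: 0.0187
grasp_force: 58.9
{"x":-0.08,"y":-0.16,"z":0,"rx":0,"ry":0,"rz":0},{"x":-0.06,"y":-0.16,"z":0,"rx":0,"ry":0,"rz":0},{"x":-0.04,"y":-0.17,"z":0,"rx":0,"ry":0,"rz":0},{"x":-0.01,"y":-0.17,"z":0,"rx":0,"ry":0,"rz":0},{"x":0.02,"y":-0.17,"z":0,"rx":0,"ry":0,"rz":0},{"x":0.05,"y":-0.17,"z":0,"rx":0,"ry":0,"rz":0},{"x":0.07,"y":-0.15,"z":0,"rx":0,"ry":0,"rz":0},{"x":0.10,"y":-0.15,"z":0,"rx":0,"ry":0,"rz":0},{"x":0.11,"y":-0.12,"z":0,"rx":0,"ry":0,"rz":0},{"x":0.14,"y":-0.11,"z":0,"rx":0,"ry":0,"rz":0},0.5343 -0.1275 -236.0
```

```bash
python3 arc.py .571 -.1705 .055 .5193 -.204 -145 -9 10
```

```text
{"x":0.05,"y":-0.19,"z":0,"rx":0,"ry":0,"rz":0},{"x":-0.07,"y":-0.16,"z":0,"rx":0,"ry":0,"rz":0},{"x":-0.04,"y":-0.17,"z":0,"rx":0,"ry":0,"rz":0},{"x":-0.01,"y":-0.17,"z":0,"rx":0,"ry":0,"rz":0},{"x":0.02,"y":-0.17,"z":0,"rx":0,"ry":0,"rz":0},{"x":0.04,"y":-0.17,"z":0,"rx":0,"ry":0,"rz":0},{"x":0.07,"y":-0.16,"z":0,"rx":0,"ry":0,"rz":0},{"x":0.10,"y":-0.14,"z":0,"rx":0,"ry":0,"rz":0},{"x":0.11,"y":-0.13,"z":0,"rx":0,"ry":0,"rz":0},{"x":0.13,"y":-0.11,"z":0,"rx":0,"ry":0,"rz":0},0.5393 -0.1255 -235.0
```

```bash
python3 -m handwheel '[{"x":0.05,"y":-0.19,"z":0,"rx":0,"ry":0,"rz":0},{"x":-0.07,"y":-0.16,"z":0,"rx":0,"ry":0,"rz":0},{"x":-0.04,"y":-0.17,"z":0,"rx":0,"ry":0,"rz":0},{"x":-0.01,"y":-0.17,"z":0,"rx":0,"ry":0,"rz":0},{"x":0.02,"y":-0.17,"z":0,"rx":0,"ry":0,"rz":0},{"x":0.04,"y":-0.17,"z":0,"rx":0,"ry":0,"rz":0},{"x":0,"y":0,"z":0,"rx":0,"ry":0,"rz":0},{"x":0,"y":0,"z":0,"rx":0,"ry":0,"rz":0},{"x":0,"y":0,"z":0,"rx":0,"ry":0,"rz":0},{"x":0,"y":0,"z":0,"rx":0,"ry":0,"rz":0}]' - 90;python3 arc.py .571 -.1705 .055 .5193 -.204 -145 -9 6
```

```text
time_s: 10.0
ee_pos: [0.5195, -0.1523, 0.1336]
tool_rot: [-180.0, -0.1, 0.0]
wrist_force: [4.5, 0.6, 1.4]
finger_gap: 0.0185
grasp_force: 88.7
{"x":0.05,"y":-0.19,"z":0,"rx":0,"ry":0,"rz":0},{"x":-0.07,"y":-0.16,"z":0,"rx":0,"ry":0,"rz":0},{"x":-0.04,"y":-0.17,"z":0,"rx":0,"ry":0,"rz":0},{"x":-0.01,"y":-0.17,"z":0,"rx":0,"ry":0,"rz":0},{"x":0.02,"y":-0.17,"z":0,"rx":0,"ry":0,"rz":0},{"x":0.04,"y":-0.17,"z":0,"rx":0,"ry":0,"rz":0},0.5188 -0.1525 -199.0
```

```bash
python3 arc.py .571 -.1705 .055 .5188 -.1525 -199 -10 10
```

```text
{"x":0.08,"y":-0.17,"z":0,"rx":0,"ry":0,"rz":0},{"x":0.11,"y":-0.16,"z":0,"rx":0,"ry":0,"rz":0},{"x":0.13,"y":-0.14,"z":0,"rx":0,"ry":0,"rz":0},{"x":0.16,"y":-0.11,"z":0,"rx":0,"ry":0,"rz":0},{"x":0.17,"y":-0.09,"z":0,"rx":0,"ry":0,"rz":0},{"x":0.18,"y":-0.05,"z":0,"rx":0,"ry":0,"rz":0},{"x":0.19,"y":-0.02,"z":0,"rx":0,"ry":0,"rz":0},{"x":0.20,"y":0.01,"z":0,"rx":0,"ry":0,"rz":0},{"x":0.18,"y":0.05,"z":0,"rx":0,"ry":0,"rz":0},{"x":0.18,"y":0.08,"z":0,"rx":0,"ry":0,"rz":0},0.5978 -0.1225 -299.0
```

```bash
python3 -m handwheel '[{"x":0.08,"y":-0.17,"z":0,"rx":0,"ry":0,"rz":0},{"x":0.11,"y":-0.16,"z":0,"rx":0,"ry":0,"rz":0},{"x":0.13,"y":-0.14,"z":0,"rx":0,"ry":0,"rz":0},{"x":0.16,"y":-0.11,"z":0,"rx":0,"ry":0,"rz":0},{"x":0.17,"y":-0.09,"z":0,"rx":0,"ry":0,"rz":0},{"x":0.18,"y":-0.05,"z":0,"rx":0,"ry":0,"rz":0},{"x":0.19,"y":-0.02,"z":0,"rx":0,"ry":0,"rz":0},{"x":0.20,"y":0.01,"z":0,"rx":0,"ry":0,"rz":0},{"x":0.18,"y":0.05,"z":0,"rx":0,"ry":0,"rz":0},{"x":0,"y":0,"z":0,"rx":0,"ry":0,"rz":0}]'
```

```text
time_s: 11.25
ee_pos: [0.5894, -0.1179, 0.1336]
tool_rot: [-180.0, -0.0, 0.0]
wrist_force: [2.7, 0.9, 5.0]
finger_gap: 0.0183
grasp_force: 89.2
```

```bash
python3 arc.py .571 -.1705 .055 .5888 -.1185 -289 -10 5;  python3 arc.py .571 -.1705 .055 .62235 -.1508 -339 -4 5
```

```text
{"x":0.18,"y":0.08,"z":0,"rx":0,"ry":0,"rz":0},{"x":0.16,"y":0.11,"z":0,"rx":0,"ry":0,"rz":0},{"x":0.13,"y":0.13,"z":0,"rx":0,"ry":0,"rz":0},{"x":0.12,"y":0.15,"z":0,"rx":0,"ry":0,"rz":0},{"x":0.08,"y":0.18,"z":0,"rx":0,"ry":0,"rz":0},0.6223 -0.151 -339.0
{"x":0.02,"y":0.07,"z":0,"rx":0,"ry":0,"rz":0},{"x":0.02,"y":0.08,"z":0,"rx":0,"ry":0,"rz":0},{"x":0.02,"y":0.07,"z":0,"rx":0,"ry":0,"rz":0},{"x":0.01,"y":0.08,"z":0,"rx":0,"ry":0,"rz":0},{"x":0.00,"y":0.07,"z":0,"rx":0,"ry":0,"rz":0},0.6258 -0.1693 -359.0
```

```bash
python3 -m handwheel '[{"x":0.18,"y":0.08,"z":0,"rx":0,"ry":0,"rz":0},{"x":0.16,"y":0.11,"z":0,"rx":0,"ry":0,"rz":0},{"x":0.13,"y":0.13,"z":0,"rx":0,"ry":0,"rz":0},{"x":0.12,"y":0.15,"z":0,"rx":0,"ry":0,"rz":0},{"x":0.08,"y":0.18,"z":0,"rx":0,"ry":0,"rz":0},{"x":0.02,"y":0.07,"z":0,"rx":0,"ry":0,"rz":0},{"x":0.02,"y":0.08,"z":0,"rx":0,"ry":0,"rz":0},{"x":0,"y":0,"z":0,"rx":0,"ry":0,"rz":0},{"x":0,"y":0,"z":0,"rx":0,"ry":0,"rz":0},{"x":0,"y":0,"z":0,"rx":0,"ry":0,"rz":0}]'
```

```text
time_s: 12.5
ee_pos: [0.6253, -0.1581, 0.1336]
tool_rot: [-180.0, -0.1, 0.0]
wrist_force: [6.0, 1.4, 2.5]
finger_gap: 0.0184
grasp_force: 88.9
```

```bash
python3 -m handwheel '[{"x":0.01,"y":0.06,"z":0,"rx":0,"ry":0,"rz":0},{"x":0.01,"y":0.06,"z":0,"rx":0,"ry":0,"rz":0},{"x":0.01,"y":0.06,"z":0,"rx":0,"ry":0,"rz":0},{"x":0,"y":0.06,"z":0,"rx":0,"ry":0,"rz":0},{"x":0,"y":0,"z":0,"rx":0,"ry":0,"rz":0},{"x":0,"y":0,"z":0,"rx":0,"ry":0,"rz":0},{"x":0,"y":0,"z":0,"rx":0,"ry":0,"rz":0},{"x":0,"y":0,"z":0,"rx":0,"ry":0,"rz":0},{"x":0,"y":0,"z":0,"rx":0,"ry":0,"rz":0},{"x":0,"y":0,"z":0,"rx":0,"ry":0,"rz":0}]'
```

```text
time_s: 13.75
ee_pos: [0.6266, -0.168, 0.1337]
tool_rot: [-179.8, -0.1, 0.1]
wrist_force: [4.6, 4.9, 3.5]
finger_gap: 0.0184
grasp_force: 89.3
```

```bash
python3 -m handwheel '[{"x":0,"y":0.03,"z":0,"rx":0,"ry":0,"rz":0},{"x":0,"y":0.03,"z":0,"rx":0,"ry":0,"rz":0},{"x":0,"y":0.03,"z":0,"rx":0,"ry":0,"rz":0},{"x":0,"y":0.03,"z":0,"rx":0,"ry":0,"rz":0},{"x":0,"y":0,"z":0,"rx":0,"ry":0,"rz":0},{"x":0,"y":0,"z":0,"rx":0,"ry":0,"rz":0},{"x":0,"y":0,"z":0,"rx":0,"ry":0,"rz":0},{"x":0,"y":0,"z":0,"rx":0,"ry":0,"rz":0},{"x":0,"y":0,"z":0,"rx":0,"ry":0,"rz":0},{"x":0,"y":0,"z":0,"rx":0,"ry":0,"rz":0}]'
```

```text
time_s: 15.0
ee_pos: [0.6266, -0.1682, 0.1336]
tool_rot: [-179.5, -0.0, 0.3]
wrist_force: [2.8, 15.4, 6.6]
finger_gap: 0.0183
grasp_force: 89.6
```

```bash
python3 arc.py .5715 -.1705 .055 .6258 -.1765 2.5 12 10;python3 arc.py .5715 -.1705 .055 .54195 -.1241 122.5 12 30
```

```text
{"x":-0.02,"y":-0.40,"z":0,"rx":0,"ry":0,"rz":0},{"x":-0.08,"y":-0.21,"z":0,"rx":0,"ry":0,"rz":0},{"x":-0.13,"y":-0.19,"z":0,"rx":0,"ry":0,"rz":0},{"x":-0.16,"y":-0.17,"z":0,"rx":0,"ry":0,"rz":0},{"x":-0.19,"y":-0.13,"z":0,"rx":0,"ry":0,"rz":0},{"x":-0.21,"y":-0.08,"z":0,"rx":0,"ry":0,"rz":0},{"x":-0.23,"y":-0.04,"z":0,"rx":0,"ry":0,"rz":0},{"x":-0.23,"y":0.01,"z":0,"rx":0,"ry":0,"rz":0},{"x":-0.22,"y":0.06,"z":0,"rx":0,"ry":0,"rz":0},{"x":-0.21,"y":0.10,"z":0,"rx":0,"ry":0,"rz":0},0.5418 -0.124 122.5
{"x":-0.18,"y":0.14,"z":0,"rx":0,"ry":0,"rz":0},{"x":-0.15,"y":0.18,"z":0,"rx":0,"ry":0,"rz":0},{"x":-0.10,"y":0.20,"z":0,"rx":0,"ry":0,"rz":0},{"x":-0.06,"y":0.23,"z":0,"rx":0,"ry":0,"rz":0},{"x":-0.02,"y":0.23,"z":0,"rx":0,"ry":0,"rz":0},{"x":0.04,"y":0.22,"z":0,"rx":0,"ry":0,"rz":0},{"x":0.08,"y":0.22,"z":0,"rx":0,"ry":0,"rz":0},{"x":0.12,"y":0.19,"z":0,"rx":0,"ry":0,"rz":0},{"x":0.16,"y":0.17,"z":0,"rx":0,"ry":0,"rz":0},{"x":0.19,"y":0.12,"z":0,"rx":0,"ry":0,"rz":0},{"x":0.22,"y":0.09,"z":0,"rx":0,"ry":0,"rz":0},{"x":0.22,"y":0.04,"z":0,"rx":0,"ry":0,"rz":0},{"x":0.23,"y":-0.01,"z":
[... 166 characters left out ...]
},{"x":0.15,"y":-0.17,"z":0,"rx":0,"ry":0,"rz":0},{"x":0.10,"y":-0.21,"z":0,"rx":0,"ry":0,"rz":0},{"x":0.07,"y":-0.22,"z":0,"rx":0,"ry":0,"rz":0},{"x":0.01,"y":-0.23,"z":0,"rx":0,"ry":0,"rz":0},{"x":-0.03,"y":-0.23,"z":0,"rx":0,"ry":0,"rz":0},{"x":-0.08,"y":-0.21,"z":0,"rx":0,"ry":0,"rz":0},{"x":-0.13,"y":-0.20,"z":0,"rx":0,"ry":0,"rz":0},{"x":-0.16,"y":-0.16,"z":0,"rx":0,"ry":0,"rz":0},{"x":-0.19,"y":-0.13,"z":0,"rx":0,"ry":0,"rz":0},{"x":-0.22,"y":-0.08,"z":0,"rx":0,"ry":0,"rz":0},{"x":-0.22,"y":-0.04,"z":0,"rx":0,"ry":0,"rz":0},{"x":-0.23,"y":0.01,"z":0,"rx":0,"ry":0,"rz":0},{"x":-0.22,"y":0.06,"z":0,"rx":0,"ry":0,"rz":0},{"x":-0.21,"y":0.10,"z":0,"rx":0,"ry":0,"rz":0},0.542 -0.1241 482.5
```

```bash
python3 -m handwheel '[{"x":-0.02,"y":-0.40,"z":0,"rx":0,"ry":0,"rz":0},{"x":-0.08,"y":-0.21,"z":0,"rx":0,"ry":0,"rz":0},{"x":-0.13,"y":-0.19,"z":0,"rx":0,"ry":0,"rz":0},{"x":-0.16,"y":-0.17,"z":0,"rx":0,"ry":0,"rz":0},{"x":-0.19,"y":-0.13,"z":0,"rx":0,"ry":0,"rz":0},{"x":-0.21,"y":-0.08,"z":0,"rx":0,"ry":0,"rz":0},{"x":-0.23,"y":-0.04,"z":0,"rx":0,"ry":0,"rz":0},{"x":-0.23,"y":0.01,"z":0,"rx":0,"ry":0,"rz":0},{"x":-0.22,"y":0.06,"z":0,"rx":0,"ry":0,"rz":0},{"x":-0.21,"y":0.10,"z":0,"rx":0,"ry":0,"rz":0}]'
```

```text
time_s: 16.25
ee_pos: [0.5408, -0.1244, 0.1336]
tool_rot: [180.0, 0.0, 0.0]
wrist_force: [3.9, -1.0, 5.5]
finger_gap: 0.019
grasp_force: 89.5
```

```bash
python3 -m handwheel '[{"x":-0.18,"y":0.14,"z":0,"rx":0,"ry":0,"rz":0},{"x":-0.15,"y":0.18,"z":0,"rx":0,"ry":0,"rz":0},{"x":-0.10,"y":0.20,"z":0,"rx":0,"ry":0,"rz":0},{"x":-0.06,"y":0.23,"z":0,"rx":0,"ry":0,"rz":0},{"x":-0.02,"y":0.23,"z":0,"rx":0,"ry":0,"rz":0},{"x":0.04,"y":0.22,"z":0,"rx":0,"ry":0,"rz":0},{"x":0.08,"y":0.22,"z":0,"rx":0,"ry":0,"rz":0},{"x":0.12,"y":0.19,"z":0,"rx":0,"ry":0,"rz":0},{"x":0.16,"y":0.17,"z":0,"rx":0,"ry":0,"rz":0},{"x":0.19,"y":0.12,"z":0,"rx":0,"ry":0,"rz":0}]' && python3 -m handwheel '[{"x":0.22,"y":0.09,"z":0,"rx":0,"ry":0,"rz":0},{"x":0.22,"y":0.04,"z":0,"rx":0,"ry":0,"rz":0},{"x":0.23,"y":-0.01,"z":0,"rx":0,"ry":0,"rz":0},{"x":0.23,"y":-0.06,"z":0,"rx":0,"ry":0,"rz":0},{"x":0.20,"y":-0.10,"z":0,"rx":0,"ry":0,"rz":0},{"x":0.18,"y":-0.15,"z":0,"rx":0,"ry":0,"rz":0},{"x":0.15,"y":-0.17,"z":0,"rx":0,"ry":0,"rz":0},{"x":0.10,"y":-0.21,"z":0,"rx":0,"ry":0,"rz":0},{"x":0.07,"y":-0.22,"z":0,"rx":0,"ry":0,"rz":0},{"x":0.01,"y":-0.23,"z":0,"rx":0,"ry":0,"rz":0}]'
```

```text
time_s: 17.5
ee_pos: [0.5446, -0.218, 0.1335]
tool_rot: [-179.9, 0.2, 0.0]
wrist_force: [-0.7, 6.7, 11.7]
finger_gap: 0.0184
grasp_force: 90.2
time_s: 18.75
ee_pos: [0.6265, -0.1721, 0.1336]
tool_rot: [179.8, -0.1, -0.2]
wrist_force: [5.4, -4.6, 2.8]
finger_gap: 0.0182
grasp_force: 89.2
```

```bash
python3 -m handwheel '[{"x":-0.03,"y":-0.23,"z":0,"rx":0,"ry":0,"rz":0},{"x":-0.08,"y":-0.21,"z":0,"rx":0,"ry":0,"rz":0},{"x":-0.13,"y":-0.20,"z":0,"rx":0,"ry":0,"rz":0},{"x":-0.16,"y":-0.16,"z":0,"rx":0,"ry":0,"rz":0},{"x":-0.19,"y":-0.13,"z":0,"rx":0,"ry":0,"rz":0},{"x":-0.22,"y":-0.08,"z":0,"rx":0,"ry":0,"rz":0},{"x":-0.22,"y":-0.04,"z":0,"rx":0,"ry":0,"rz":0},{"x":-0.23,"y":0.01,"z":0,"rx":0,"ry":0,"rz":0},{"x":-0.22,"y":0.06,"z":0,"rx":0,"ry":0,"rz":0},{"x":-0.21,"y":0.10,"z":0,"rx":0,"ry":0,"rz":0}]' && python3 -m handwheel '[{"x":-0.18,"y":0.14,"z":0,"rx":0,"ry":0,"rz":0},{"x":-0.15,"y":0.18,"z":0,"rx":0,"ry":0,"rz":0},{"x":-0.10,"y":0.20,"z":0,"rx":0,"ry":0,"rz":0},{"x":-0.06,"y":0.23,"z":0,"rx":0,"ry":0,"rz":0},{"x":-0.02,"y":0.23,"z":0,"rx":0,"ry":0,"rz":0},{"x":0.04,"y":0.22,"z":0,"rx":0,"ry":0,"rz":0},{"x":0.08,"y":0.22,"z":0,"rx":0,"ry":0,"rz":0},{"x":0.12,"y":0.19,"z":0,"rx":0,"ry":0,"rz":0},{"x":0.16,"y":0.17,"z":0,"rx":0,"ry":0,"rz":0},{"x":0.19,"y":0.12,"z":0,"rx":0,"ry":0,"rz":0}]'
```

```text
time_s: 20.0
ee_pos: [0.5415, -0.124, 0.1336]
tool_rot: [-180.0, -0.0, 0.0]
wrist_force: [5.2, 0.3, 4.8]
finger_gap: 0.0183
grasp_force: 89.4
time_s: 21.25
ee_pos: [0.5441, -0.2177, 0.1335]
tool_rot: [-179.9, 0.2, 0.0]
wrist_force: [-1.6, 6.8, 13.6]
finger_gap: 0.0183
grasp_force: 90.4
```

```bash
python3 -m handwheel '[{"x":0.22,"y":0.09,"z":0,"rx":0,"ry":0,"rz":0},{"x":0.22,"y":0.04,"z":0,"rx":0,"ry":0,"rz":0},{"x":0.23,"y":-0.01,"z":0,"rx":0,"ry":0,"rz":0},{"x":0.23,"y":-0.06,"z":0,"rx":0,"ry":0,"rz":0},{"x":0.20,"y":-0.10,"z":0,"rx":0,"ry":0,"rz":0},{"x":0.18,"y":-0.15,"z":0,"rx":0,"ry":0,"rz":0},{"x":0.15,"y":-0.17,"z":0,"rx":0,"ry":0,"rz":0},{"x":0.10,"y":-0.21,"z":0,"rx":0,"ry":0,"rz":0},{"x":0.07,"y":-0.19,"z":0,"rx":0,"ry":0,"rz":0},{"x":0.01,"y":-0.16,"z":0,"rx":0,"ry":0,"rz":0}]'&& python3 -m handwheel '[{"x":0,"y":-0.06,"z":0,"rx":0,"ry":0,"rz":0},{"x":0,"y":0,"z":0,"rx":0,"ry":0,"rz":0},{"x":0,"y":0,"z":0,"rx":0,"ry":0,"rz":0},{"x":0,"y":0,"z":0,"rx":0,"ry":0,"rz":0},{"x":0,"y":0,"z":0,"rx":0,"ry":0,"rz":0},{"x":0,"y":0,"z":0,"rx":0,"ry":0,"rz":0},{"x":0,"y":0,"z":0,"rx":0,"ry":0,"rz":0},{"x":0,"y":0,"z":0,"rx":0,"ry":0,"rz":0},{"x":0,"y":0,"z":0,"rx":0,"ry":0,"rz":0},{"x":0,"y":0,"z":0,"rx":0,"ry":0,"rz":0}]'
```

```text
time_s: 22.5
ee_pos: [0.626, -0.178, 0.1337]
tool_rot: [179.7, -0.0, -0.2]
wrist_force: [5.4, -6.8, 3.2]
finger_gap: 0.0185
grasp_force: 89.3
time_s: 23.75
ee_pos: [0.6265, -0.1738, 0.1337]
tool_rot: [179.8, -0.1, -0.1]
wrist_force: [6.2, -4.4, 4.1]
finger_gap: 0.0181
grasp_force: 89.3
```

```bash
python3 -m handwheel '[{"x":0,"y":-0.04,"z":0,"rx":0,"ry":0,"rz":0},{"x":0,"y":-0.04,"z":0,"rx":0,"ry":0,"rz":0},{"x":0,"y":-0.04,"z":0,"rx":0,"ry":0,"rz":0},{"x":0,"y":0,"z":0,"rx":0,"ry":0,"rz":0},{"x":0,"y":0,"z":0,"rx":0,"ry":0,"rz":0},{"x":0,"y":0,"z":0,"rx":0,"ry":0,"rz":0},{"x":0,"y":0,"z":0,"rx":0,"ry":0,"rz":0},{"x":0,"y":0,"z":0,"rx":0,"ry":0,"rz":0},{"x":0,"y":0,"z":0,"rx":0,"ry":0,"rz":0},{"x":0,"y":0,"z":0,"rx":0,"ry":0,"rz":0}]'
```

```text
time_s: 25.0
ee_pos: [0.6266, -0.1681, 0.1336]
tool_rot: [179.8, -0.1, -0.1]
wrist_force: [6.7, -4.7, 2.8]
finger_gap: 0.0185
grasp_force: 89.2
```

Run:
```python
from h import *
s=observe();print(s['ee_pos'],s['wrist_force'],s['finger_gap'])
c=[]
for cam in('scene','top'):
    im=capture(cam);u,v=map(int,proj(cam,(.58,-.1,.1)))
    c.append(cv2.resize(im[v-60:v+60,u-80:u+80,::-1],None,fx=2.5,fy=2.5))
cv2.imwrite('pics/end.png',np.vstack(c))
```

```text
[ 0.62656646 -0.16813066  0.13364768] [ 6.74852516 -4.65309562  2.81639322] 0.01854947193066662
```

View pics/end.png

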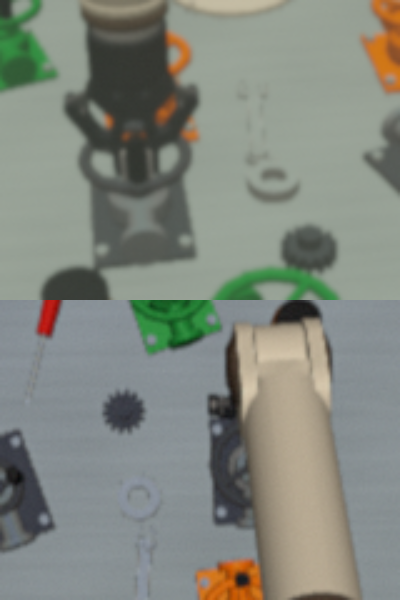

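The handle is still gripped, at crop (135,155) in the scene view. The wheel is back at the stop angle after two turns, and the gear, bearing and tools are where they were.

```bash
python3 -c "
from station import *
print(close_job())"
```

```text
the job is handed in; nothing more can be done
None
```

The larger (right-hand grey) valve was wound clockwise onto its stop and backed off two full turns. By the arm's position it was back within about 0.3 mm of the stop angle, with the handle still gripped, when I handed it in at about 25 s; no verdict came back.

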